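# Feel round the running band of a curling stone

### The job

Before the handle goes back on, feel the upturned curling stone's running band for chips: set the shut fingertips lightly down on the raised ring beside the chalk tick and slide them along it clockwise, seen from above, right round until they are back at the tick, then lift clear. Keep the touch light all the way, do not shift the stone, and leave the caps, insert, torque driver and drawer as they are.

Things in the scene. Friction and masses are not known exactly. Their poses are not given: they have to be found in the camera images.
- running_band: running band of the upturned curling stone: flat, level, raised ring of pale granite, radius 61 (inner) to 67 mm (outer). Origin on the stone's axis, level with the crest, 135 mm above the bench; z up, x points at the chalk tick. Cup inside it 6 to 8 mm lower, shoulder slopes away outside. Rigid, crest height the same all round. A light touch is a few newtons; over 30 N is too hard.
- stone: granite curling stone upside down on its pad, handle off: 280 mm across, 125 mm high, 18 kg, loose, grey with a pale matt striking band round the belly. A white chalk tick, 10 by 36 mm, runs radially down the upper shoulder from the running band's outer edge. Origin at the centre of the underside, z up, x towards the tick.
- pad: black rubber bench pad under the stone, fixed, 200 by 200 by 10 mm; origin at the centre of its underside
- band_0 (a point): point on the middle of the running band's crest beside the chalk tick: the start and finish of the round
- band_1 (a point): point on the middle of the running band's crest, 40 degrees clockwise (seen from above) from the chalk tick
- band_2 (a point): point on the middle of the running band's crest, 80 degrees clockwise (seen from above) from the chalk tick
- band_3 (a point): point on the middle of the running band's crest, 120 degrees clockwise (seen from above) from the chalk tick
- band_4 (a point): point on the middle of the running band's crest, 160 degrees clockwise (seen from above) from the chalk tick
- band_5 (a point): point on the middle of the running band's crest, 200 degrees clockwise (seen from above) from the chalk tick
- band_6 (a point): point on the middle of the running band's crest, 240 degrees clockwise (seen from above) from the chalk tick
- band_7 (a point): point on the middle of the running band's crest, 280 degrees clockwise (seen from above) from the chalk tick
- band_8 (a point): point on the middle of the running band's crest, 320 degrees clockwise (seen from above) from the chalk tick
- cap_a: green nylon handle cap, domed, 34 mm across, 16.5 mm high, loose on the bench; origin at the centre of its underside
- cap_b: second green nylon handle cap, same as the first
- insert: polished steel cup insert, open top, 43 mm body with a 58 mm flange, 22 mm high, loose; origin at the centre of its underside
- driver: chrome torque driver lying on the bench, 215 mm long, 34 mm thick grip, loose; origin on the bench below its middle, x towards the bit
- unit_drawer0_handle (a point): brass knob of the half open drawer in the birch plywood shelf (300 by 300 by 130 mm high), standing to the left of the stone

How it is judged:
By the outcome, as a careful person would: the job done as asked, in the order asked, and still so for the second after the job is handed in, with the robot touching nothing.
It also fails if it takes over 72 s, if anything falls off the work surface, if the arm or the gripper's body presses on something with over 40 N, if the wrist force passes 120 N, or if a joint passes its speed limit or range.

### The arm

A 6-joint arm with a two-finger parallel gripper is mounted at the origin on the work surface. World frame = base frame: x ahead of the robot, y to its left, z up, the work surface at z = 0. Lengths are in m, angles in rad, forces in N, time in s.
With the tool pointing down it reaches from about 0.35 to 0.975 m from the base axis. Payload 4.9 kg.
Tool frame: the origin (TCP) lies between the finger pads, 19 mm behind the fingertips; this is the grasp point; z points along the fingers, y is the line along which they close (so a half turn about z gives the same grasp; the last joint's range is limited). The gripper opens to 85 mm and grips with 20 to 120 N. Pads are 22 mm wide; open, the fingers measure 114 mm over their backs; the gripper's body (76 mm by 85 mm) begins 54 mm behind the grasp point. The pads swing forward as they close: fully open they stand 13 mm farther back than shut.
Start: joints at [1.185, 0.053, 1.613, -0, 1.476, -0.119], TCP at [0.165, 0.603, 0.25] pointing down, gripper open.
Joint ranges: [-3.01, 3.01], [-1.01, 2.22], [0.06, 2.58], [-1.02, 4.17], [0.09, 2.62], [-3.14, 3.14]. Speed limits (rad/s): [2.57, 2.57, 3.14, 3.14, 3.14, 3.14].

### API

Orientations are given as a unit quaternion [w, x, y, z].
In Python, from plant import monitor, vision, manip gives the robot as it stands. The module is installed in compiled form; this text tells all that it offers.
- The arm moves only by the tool arm_command, never from a script. Its argument "rows" is a list of rows, each a list of 3 entries, a list of its own where there are three numbers: the finger opening in mm, from 0 to 85.4, then the shift along the world's x, y, z in units of 30 cm (1.0 is 30 cm), then the turn, a rotation vector about the world's x, y, z in units of pi/2 rad (1.0 is pi/2 rad). In form: [[claw, [x, y, z], [wx, wy, wz]], ...]. A call has 1 to 12 rows; each row is the pose to reach, as a shift and turn from the pose commanded when the call began; what a row does not reach only later rows make up. A row lasts 1/12 s, in which the tool goes at most 41.7 mm and 7.16 degrees, less where a joint would pass 70% of its speed; a pose out of reach is approached as far as the arm can. A call with a number of a shift or a turn outside -1 to 1 is refused whole. A call with a gripper value outside its range is refused whole. The fingers move at their own pace and stop on an object; the grip force is fixed at half the most. Time passes only in rows, so rows that repeat a pose let the fingers close. It gives the time, the measured TCP pose, the force, the opening and the grip force at its end, in the units of the state.
- monitor.state(): the state, without advancing time (a new reading comes with each control period).
- vision.grab_frame(name): name is "scene" or "side" or "wrist"; returns a dict with "color" (420x560x3 uint8, red, green, blue), "z_map" (420x560 float32, m along the optical axis (not along the pixel's ray), 0 where there is no reading), "mtx" (3x3 intrinsics, pixels), "k1" (the pictures are not rectified: a ray, as slopes to the right and down, at radius r is drawn at 1 + k1 r^2 times it, then the intrinsics apply), "R" (3x3) and "t" (3): a world point X has camera coordinates R X + t. Camera axes: x right, y down, z forward; pixel columns grow to the right and rows downward; lengths in m; the calibration is good to about 2 mm. A picture is of the moment at which its call begins.
- manip.job_done(): hands the job in; it is judged then, once.
The state is a dict: "time": time; "joint_pos": joint angles; "joint_vel": joint speeds; "joint_efforts": joint torques, N m; "tool_pos": TCP position; "tool_rot": TCP orientation; "contact_force": force on the tool from outside, world axes, zero at the start; "ft_torque": the same for the moment, N m; "gripper_width": opening from 0.0 (shut) to 1.0 (fully open); "grasp_force": force on a finger pad.
Only numpy, scipy, OpenCV 4.12 (cv2) and the standard library are available. Lean on these libraries where they do the work, as an engineer would, in place of code of your own. Each camera call takes 0.05 s, during which the arm holds its last target. There are 200 camera calls.

## Working session

There is one attempt and no reset: what is moved stays moved. The work goes in short steps, Python scripts to look and compute and a tool call to move; the robot and the scene stay as the last step left them, time stands still between calls to the robot, and variables do not carry over. Pictures are saved under pics/ and viewed, at most 10 in all, crops included, and the job is handed in when it is done.

Besides the shell and the picture viewer there is one more tool, called after "Call:" by a JSON object that holds its "method" and its "body". arm_command: Moves the arm, as the interface text tells. Shifts and turns lie within -1 to 1; 1 stands for 30 cm of shift or pi/2 rad of turn. Its arguments: {"type":"object","properties":{"rows":{"type":"array"}},"required":["rows"]}

```bash
mkdir -p pics
python3 - <<'E'
from plant import monitor, vision
import cv2, numpy as np
print(monitor.state())
for n in ["scene","side"]:
    f=vision.grab_frame(n); cv2.imwrite(f"pics/{n}0.png",f["color"][:,:,::-1]); np.savez(f"{n}0.npz",**f)
    print(n,f["mtx"].tolist(),f["k1"],f["R"].tolist(),f["t"].tolist())
E
```

```text
{'time': 0.0, 'joint_pos': array([ 1.18498377e+00,  5.33750624e-02,  1.61430454e+00, -6.88275365e-06,
        1.47603560e+00, -1.18971560e-01]), 'joint_vel': array([0.00049112, 0.00028912, 0.00138245, 0.00032243, 0.0001812 ,
       0.00012263]), 'joint_efforts': array([ 2.29700081e-04, -3.93697250e+01, -3.70170879e+01, -1.33702706e-04,
        7.11031607e-03, -4.51980341e-06]), 'tool_pos': array([0.16456086, 0.60232638, 0.24874542]), 'tool_rot': array([-2.61706089e-04,  1.33024612e-01,  9.91112166e-01, -1.02850911e-03]), 'contact_force': array([ 0.35729675, -0.59579956,  0.51547925]), 'ft_torque': array([-0.01417177, -0.03154088,  0.03700548]), 'grasp_force': 0.0, 'gripper_width': 0.9998889508203344}
scene [[523.0089112217215, 0.0, 282.08034562391026], [0.0, 523.0089112217215, 220.3404485448688], [0.0, 0.0, 1.0]] -0.06994682221937977 [[0.8854962582676364, 0.4645408258135214, -0.00990947761019843], [0.3058800097493544, -0.5988495572205574, -0.7401463554274096], [-0.3497624854522713, 0.6523657171933809, -0.6723727945128475]] [-0.5507797467240167, -0.043597522472764265, 1.7019441974803502]
side [[518.3397358012108, 0.0, 280.90185002521156], [0.0, 518.3397358012108, 205.23576910546885], [0.0, 0.0, 1.0]] -0.16571445273209504 [[0.9319900756858752, -0.36229215888148825, -0.01178517865912568], [-0.20023598738539433, -0.4874574211483579, -0.8498769392819109], [0.30215897831908495, 0.7944366898503512, -0.5268494069853205]] [-0.513331417908555, 0.2277813033492628, 1.1889959137864907]
```

View pics/scene0.png

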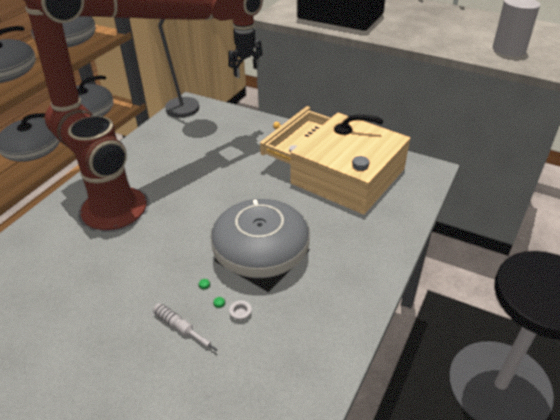

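View pics/side0.png

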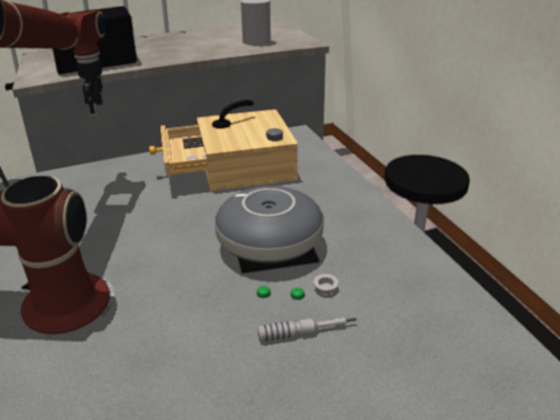

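The scene picture shows the stone's ring about (260,220) with the tick at (255,203). The side picture has the ring at about (268,202) and the tick at about (240,196). The drawer unit is behind the stone, and the caps, insert and driver are in front.

```bash
cat > h.py <<'E'
import numpy as np, cv2
from scipy.optimize import least_squares
def cast(f,uv,z):
    K=f["mtx"]; uv=np.asarray(uv,float).reshape(-1,2)
    d=(uv-K[[0,1],2])/K[0,0]; s=d.copy()
    for _ in range(20): s=d/(1+f["k1"]*(s**2).sum(1,keepdims=True))
    r=np.c_[s,np.ones(len(s))]@f["R"]; c=-f["R"].T@f["t"]
    return c+r*((z-c[2])/r[:,2])[:,None]
def project(f,X):
    c=np.asarray(X)@f["R"].T+f["t"]; s=c[:,:2]/c[:,2:]
    return s*(1+f["k1"]*(s**2).sum(1,keepdims=True))*f["mtx"][0,0]+f["mtx"][[0,1],2]
def ring(f,c0,z=.135,thr=None):
    """pale pixels lying at radius ~64 mm about c0 -> circle centre, radius; tick direction"""
    g=cv2.cvtColor(np.ascontiguousarray(f["color"]),cv2.COLOR_RGB2GRAY).astype(float)
    bg=cv2.medianBlur(g.astype(np.uint8),21).astype(float)
    m=(g-bg)>(thr or 18)
    v,u=np.nonzero(m); P=cast(f,np.c_[u,v],z)[:,:2]; w=(g-bg)[v,u]
    c=np.array(c0,float); R=.064
    for tol in (.03,.015,.008,.006,.006):
        d=np.hypot(*(P-c).T); k=abs(d-R)<tol
        s=least_squares(lambda p:(np.hypot(*(P[k]-p[:2]).T)-p[2])*np.sqrt(w[k])*1e3,[*c,R],loss="soft_l1").x
        c=s[:2]; R=s[2]
    a=np.degrees(np.arctan2(*(P[k]-c).T[::-1]))
    res=(np.hypot(*(P[k]-c).T)-R).std()
    d=np.hypot(*(P-c).T); t=(d>.071)&(d<.11)
    return c,R,k.sum(),res,np.histogram(a,12,(-180,180))[0],P[t],w[t],np.c_[u,v][t]
E
python3 - <<'E'
from h import *
for n,uv in (("scene",(260,220)),("side",(268,202))):
    f=dict(np.load(n+"0.npz")); c0=cast(f,[uv],.135)[0,:2]
    c,R,k,res,h,T,w,tu=ring(f,c0)
    print(n,c0,c,R,k,res,h)
    for p,ww,q in zip(T,w,tu): 
        a=np.degrees(np.arctan2(*(p-c)[::-1])); print(q,round(a,1),round(np.hypot(*(p-c)),4),ww)
    g=f["color"]; u,v=uv
    cv2.imwrite(f"pics/{n}_c.png",cv2.resize(g[v-35:v+35,u-55:u+55,::-1],None,fx=7,fy=7,interpolation=cv2.INTER_CUBIC))
    pr=project(f,[[c[0],c[1],.135]])[0]; z=f["z_map"]; u,v=np.round(pr).astype(int); print(pr,z[v-2:v+3:2,u-2:u+3:2])
E
```

```text
scene [0.53583328 0.03561067] [0.53276463 0.03528177] 0.0639584163142042 363 0.003016268206014547 [29 31 33 31 30 33 32 30 29 28 27 30]
[254 199] 128.6 0.0913 35.0
[255 199] 126.9 0.0907 41.0
[256 199] 125.0 0.0903 19.0
[253 200] 131.0 0.0875 45.0
[254 200] 129.1 0.0868 79.0
[255 200] 127.2 0.0863 85.0
[256 200] 125.3 0.0858 68.0
[253 201] 131.5 0.0831 67.0
[254 201] 129.6 0.0824 91.0
[255 201] 127.6 0.0818 94.0
[256 201] 125.6 0.0813 80.0
[257 201] 123.6 0.0809 37.0
[253 202] 132.2 0.0787 52.0
[254 202] 130.1 0.078 89.0
[255 202] 128.1 0.0774 94.0
[256 202] 126.0 0.0769 86.0
[257 202] 123.8 0.0765 49.0
[253 203] 132.9 0.0744 34.0
[254 203] 130.8 0.0736 80.0
[255 203] 128.6 0.073 90.0
[256 203] 126.3 0.0725 88.0
[257 203] 124.1 0.0721 66.0
[258.97674065 219.73232445] [[1.4728765 1.4758539 1.4707177]
 [1.4687673 1.4751208 1.4736346]
 [1.4690411 1.4715172 1.4681749]]
side [0.52975191 0.03098672] [0.53162032 0.03508619] 0.0639335078904034 353 0.0031145307108379934 [32 29 32 35 33 25 29 28 27 29 28 26]
[292 184] 33.1 0.106 26.0
[293 184] 32.0 0.1075 27.0
[294 184] 30.8 0.1091 26.0
[284 1
[... 2762 characters left out ...]
 0.0773 99.0
[242 195] 134.0 0.0749 98.0
[243 195] 133.2 0.0725 96.0
[227 196] 144.4 0.1098 32.0
[228 196] 144.1 0.1073 31.0
[229 196] 143.8 0.1048 26.0
[230 196] 143.5 0.1023 21.0
[234 196] 141.9 0.0923 27.0
[235 196] 141.4 0.0898 45.0
[236 196] 141.0 0.0873 58.0
[237 196] 140.5 0.0849 61.0
[238 196] 140.0 0.0824 58.0
[239 196] 139.4 0.0799 54.0
[240 196] 138.8 0.0775 51.0
[241 196] 138.2 0.0751 45.0
[242 196] 137.5 0.0726 42.0
[227 197] 147.0 0.1083 31.0
[228 197] 146.7 0.1057 24.0
[226 198] 149.7 0.1095 29.0
[227 198] 149.5 0.1069 23.0
[226 199] 152.3 0.1083 19.0
[268.13938225 201.06824899] [[1.3336561 1.3371631 1.3325323]
 [1.3272383 1.3266766 1.3318329]
 [1.336711  1.3338859 1.3332547]]
```

Both views put the ring centre near (0.532, 0.035) with radius 63.9 mm, matching the given 61 to 67 mm. The tick lies at about 129°. I'll move over the stone, high and with the fingers shut.

Call:
{"method": "arm_command", "body": {"rows": [[0, [0, 0, 0.2], [0, 0, 0]], [0, [0, 0, 0.4], [0, 0, 0]], [0, [0, 0, 0.4], [0, 0, 0]], [0, [0.6, -0.93, 0.4], [0, 0, 0]], [0, [0.6, -0.93, 0.4], [0, 0, 0]], [0, [0.6, -0.93, 0.4], [0, 0, 0]], [0, [0.6, -0.93, 0.4], [0, 0, 0]], [0, [0.6, -0.93, 0.4], [0, 0, 0]], [0, [0.6, -0.93, 0.4], [0, 0, 0]], [0, [0.6, -0.93, 0.4], [0, 0, 0]], [0, [0.6, -0.93, 0.4], [0, 0, 0]], [0, [0.6, -0.93, 0.4], [0, 0, 0]]]}}

```text
time: 1.1
tool_pos: [0.3477, 0.319, 0.3696]
tool_rot: [0.001, 0.137, 0.991, -0.001]
contact_force: [0.0, 0.1, 0.4]
gripper_width: -0.0
grasp_force: 0.0
```

Call:
{"method": "arm_command", "body": {"rows": [[0, [0.62, -0.96, 0], [0, 0, 0]], [0, [0.62, -0.96, 0], [0, 0, 0]], [0, [0.62, -0.96, 0], [0, 0, 0]], [0, [0.62, -0.96, 0], [0, 0, 0]], [0, [0.62, -0.96, 0], [0, 0, 0]], [0, [0.62, -0.96, 0], [0, 0, 0]], [0, [0.62, -0.96, 0], [0, 0, 0]], [0, [0.62, -0.96, 0], [0, 0, 0]], [0, [0.62, -0.96, 0], [0, 0, 0]], [0, [0.62, -0.96, 0], [0, 0, 0]], [0, [0.62, -0.96, 0], [0, 0, 0]], [0, [0.62, -0.96, 0], [0, 0, 0]]]}}

```text
time: 2.1
tool_pos: [0.5302, 0.037, 0.3698]
tool_rot: [-0.0, 0.132, 0.991, 0.0]
contact_force: [0.9, -0.2, 0.1]
gripper_width: 0.0
grasp_force: 0.0
```

Run:
```python
from plant import monitor, vision
import cv2, numpy as np
s=monitor.state(); print({k:np.round(s[k],4) for k in s})
f=vision.grab_frame("wrist"); cv2.imwrite("pics/wrist0.png",f["color"][:,:,::-1]); np.savez("wrist0.npz",**f)
print(f["R"],f["t"],f["mtx"][0],f["k1"], -f["R"].T@f["t"])
```

```text
{'time': np.float64(2.1), 'joint_pos': array([-7.0600e-02, -2.1370e-01,  1.6678e+00,  5.0000e-04,  1.6880e+00,
       -1.3759e+00]), 'joint_vel': array([ 0.0148, -0.0092,  0.0011, -0.0025, -0.0038, -0.0029]), 'joint_efforts': array([-7.60300e-01, -2.82752e+01, -3.81610e+01, -2.90000e-02,
       -1.44000e-02,  3.20000e-03]), 'tool_pos': array([0.5302, 0.037 , 0.3698]), 'tool_rot': array([-3.000e-04,  1.323e-01,  9.912e-01,  2.000e-04]), 'contact_force': array([ 0.8785, -0.2249,  0.1375]), 'ft_torque': array([-0.0162, -0.0129,  0.0442]), 'grasp_force': np.float64(0.0), 'gripper_width': np.float64(0.0001)}
[[ 2.61967976e-01  9.65076476e-01  4.17872488e-04]
 [ 9.16820902e-01 -2.49004261e-01  3.12147900e-01]
 [ 3.01350648e-01 -8.13896395e-02 -9.50033428e-01]] [-0.17418065 -0.55484024  0.33768158] [377.17612913   0.         276.74313345] -0.08139798710555081 [0.45255832 0.05742385 0.49407379]
```

View pics/wrist0.png

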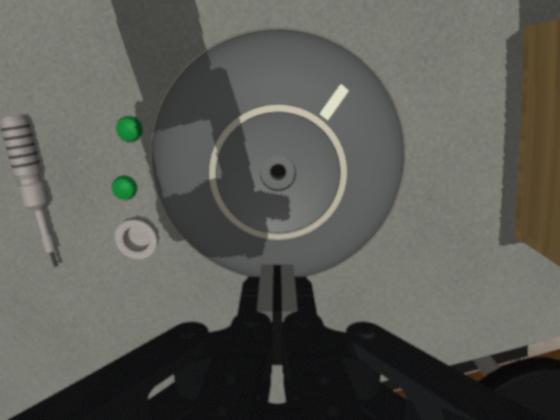

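The wrist view shows the whole ring centred near (278,172). The tick runs from (325,115) to (345,88), and the shut fingertips are at about (277,268).

Run:
```python
from h import *
f=dict(np.load("wrist0.npz")); c0=cast(f,[(278,172)],.135)[0,:2]
g=cv2.cvtColor(f["color"],cv2.COLOR_RGB2GRAY); 
c,R,k,res,h,T,w,tu=ring(f,c0); print(c0,c,R,k,res,h)
# refine: edges of mask radii + tick blob
m=(g>190).astype(np.uint8); n,l,st,ce=cv2.connectedComponentsWithStats(m)
sel=(np.hypot(tu[:,0]-335,tu[:,1]-102)<28); P=T[sel]; d=P-c
a=np.degrees(np.arctan2(d[:,1],d[:,0])); r=np.hypot(*d.T)
for lo,hi in((.071,.08),(.08,.09),(.09,.1),(.1,.11)):
    q=(r>lo)&(r<hi); print(lo,q.sum(),np.average(a[q],weights=w[q]) if q.any() else None)
# fingertip in the wrist image vs expected
print(project(f,[[.5302,.037,.3698-.019],[.5302,.037,.3698]]))
z=f["z_map"]; print(z[260:300:6,262:296:4])
print("joint j1 reach ok", np.hypot(*c)+.064)
```

```text
[0.53025804 0.03775316] [0.53329678 0.03651954] 0.0641978954318827 2635 0.001955239745069326 [233 178 209 204 170 163 197 227 248 268 251 287]Traceback (most recent call last):
  File "<stdin>", line 10, in <module>
IndexError: boolean index did not match indexed array along axis 0; size of axis is 451 but size of corresponding boolean axis is 423
```

Run:
```python
from h import *
f=dict(np.load("wrist0.npz")); c0=cast(f,[(278,172)],.135)[0,:2]
c,R,k,res,h,T,w,tu=ring(f,c0)
sel=(np.hypot(tu[:,0]-335,tu[:,1]-102)<28); P=T[sel]; w=w[sel]; d=P-c
a=np.degrees(np.arctan2(d[:,1],d[:,0])); r=np.hypot(*d.T)
for lo,hi in((.071,.08),(.08,.09),(.09,.1),(.1,.11)):
    q=(r>lo)&(r<hi); print(lo,q.sum(),np.average(a[q],weights=w[q]) if q.any() else None)
print(project(f,[[.5302,.037,.3698-.019],[.5302,.037,.3698]]))
z=f["z_map"]; print(z[256:300:6,258:298:4])
```

```text
0.071 114 127.64181832144271
0.08 116 128.0217179645109
0.09 136 128.47960433798693
0.1 57 128.55045815358383
[[278.07097844 282.59700295]
 [278.25555658 307.21610664]]
[[0.4060637  0.40394875 0.40521374 0.4037257  0.40395862 0.4047245
  0.40505674 0.40422043 0.40460283 0.40500635]
 [0.41053438 0.40894973 0.4098847  0.4092979  0.4101073  0.41005194
  0.41082543 0.4090831  0.4114828  0.41062573]
 [0.41805738 0.1495895  0.14867955 0.14934582 0.14958782 0.15024184
  0.15040945 0.15068282 0.14950036 0.41942683]
 [0.42847872 0.14565599 0.14524819 0.14472958 0.1464765  0.14628524
  0.14387828 0.14556831 0.14480399 0.42838097]
 [0.14828351 0.14022824 0.13980089 0.14056234 0.14170839 0.13983287
  0.14028233 0.14121579 0.1408317  0.14068504]
 [0.14504226 0.13661318 0.13681714 0.13613239 0.1365198  0.13702825
  0.13715796 0.13631324 0.13653773 0.13599776]
 [0.13349517 0.13280037 0.13345593 0.13324982 0.13273786 0.13389213
  0.13382226 0.13306673 0.1325075  0.1327826 ]
 [0.12930144 0.12928244 0.1286139  0.12831414 0.1281074  0.12962028
  0.12930597 0.12886597 0.12830916 0.12960657]]
```

Call:
{"method": "arm_command", "body": {"rows": [[0, [-0.1257, 0.1677, -0.12], [0, 0, 0]], [0, [-0.1257, 0.1677, -0.24], [0, 0, 0]], [0, [-0.1257, 0.1677, -0.36], [0, 0, 0]], [0, [-0.1257, 0.1677, -0.46], [0, 0, 0]], [0, [-0.1257, 0.1677, -0.55], [0, 0, 0]], [0, [-0.1257, 0.1677, -0.62], [0, 0, 0]], [0, [-0.1257, 0.1677, -0.65], [0, 0, 0]], [0, [-0.1257, 0.1677, -0.66], [0, 0, 0]], [0, [-0.1257, 0.1677, -0.66], [0, 0, 0]], [0, [-0.1257, 0.1677, -0.66], [0, 0, 0]], [0, [-0.1257, 0.1677, -0.66], [0, 0, 0]], [0, [-0.1257, 0.1677, -0.66], [0, 0, 0]]]}}

```text
time: 3.15
tool_pos: [0.4942, 0.0862, 0.174]
tool_rot: [0.002, 0.133, 0.991, 0.0]
contact_force: [-0.5, -0.7, -0.0]
gripper_width: -0.001
grasp_force: 0.0
```

Run:
```python
from plant import monitor, vision
from h import *
for i in range(3):
    s=monitor.state(); print(np.round(s["tool_pos"],4),np.round(s["tool_rot"],4),np.round(s["contact_force"],2),np.round(s["joint_vel"],4)); 
    f=vision.grab_frame(["wrist","scene","side"][i]); np.savez(f"n{i}.npz",**f)
    cv2.imwrite(f"pics/n{i}.png",f["color"][:,:,::-1])
print(monitor.state()["tool_pos"])
a=cv2.imread("pics/n0.png")[:420,130:430]
b=cv2.resize(cv2.imread("pics/n1.png")[160:280,190:330],None,fx=2,fy=2); c=cv2.resize(cv2.imread("pics/n2.png")[120:240,200:340],None,fx=2,fy=2)
im=np.zeros((480,580,3),np.uint8); im[:420,:300]=a; im[:240,300:]=b; im[240:,300:]=c
cv2.imwrite("pics/n.png",im)
```

```text
[0.4942 0.0862 0.174 ] [1.600e-03 1.330e-01 9.911e-01 3.000e-04] [-0.52 -0.72 -0.01] [-0.0035  0.0039  0.0096  0.0012 -0.001  -0.0003]
[0.494  0.0862 0.1736] [1.300e-03 1.331e-01 9.911e-01 2.000e-04] [ 0.11 -0.14 -0.09] [-0.0009  0.0044  0.0104  0.0003 -0.0026 -0.0002]
[0.4938 0.0861 0.1732] [1.000e-03 1.331e-01 9.911e-01 2.000e-04] [ 0.24 -0.05  0.25] [-0.0024  0.0038  0.0099 -0.0001 -0.     -0.0009]
[0.49354573 0.08613843 0.1728942 ]
```

View pics/n.png

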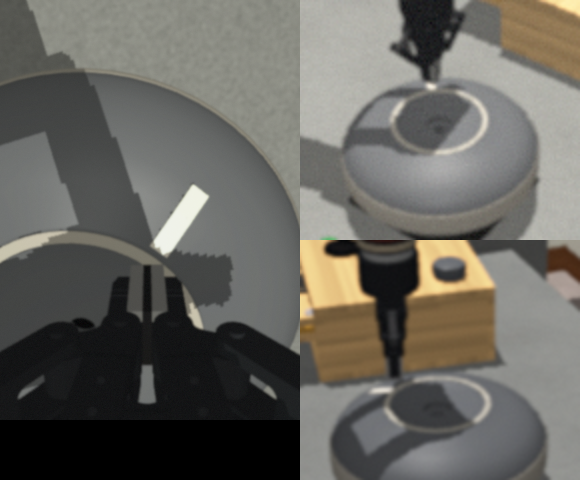

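The fingers stand over the ring just inside the tick's inner end at (165,245), as planned. The scene and side crops show the same, with the tips a little above the band. Next I'll come down slowly.

Call:
{"method": "arm_command", "body": {"rows": [[0, [0, 0, -0.01], [0, 0, 0]], [0, [0, 0, -0.02], [0, 0, 0]], [0, [0, 0, -0.03], [0, 0, 0]], [0, [0, 0, -0.038], [0, 0, 0]], [0, [0, 0, -0.044], [0, 0, 0]], [0, [0, 0, -0.048], [0, 0, 0]], [0, [0, 0, -0.05], [0, 0, 0]], [0, [0, 0, -0.05], [0, 0, 0]], [0, [0, 0, -0.05], [0, 0, 0]], [0, [0, 0, -0.05], [0, 0, 0]], [0, [0, 0, -0.05], [0, 0, 0]], [0, [0, 0, -0.05], [0, 0, 0]]]}}

```text
time: 4.3
tool_pos: [0.4931, 0.0862, 0.1572]
tool_rot: [0.0, 0.133, 0.991, 0.0]
contact_force: [0.2, -0.2, -0.2]
gripper_width: 0.0
grasp_force: 0.0
```

Call:
{"method": "arm_command", "body": {"rows": [[0, [0, 0, -0.002], [0, 0, 0]], [0, [0, 0, -0.004], [0, 0, 0]], [0, [0, 0, -0.005], [0, 0, 0]], [0, [0, 0, -0.005], [0, 0, 0]], [0, [0, 0, -0.005], [0, 0, 0]], [0, [0, 0, -0.005], [0, 0, 0]]]}}

```text
time: 4.8
tool_pos: [0.4931, 0.0862, 0.1555]
tool_rot: [-0.0, 0.133, 0.991, 0.0]
contact_force: [1.2, -0.3, 0.2]
gripper_width: -0.0
grasp_force: 0.0
```

Call:
{"method": "arm_command", "body": {"rows": [[0, [0, 0, -0.001], [0, 0, 0]], [0, [0, 0, -0.002], [0, 0, 0]], [0, [0, 0, -0.003], [0, 0, 0]], [0, [0, 0, -0.003], [0, 0, 0]], [0, [0, 0, -0.003], [0, 0, 0]], [0, [0, 0, -0.003], [0, 0, 0]]]}}

```text
time: 5.3
tool_pos: [0.4931, 0.0862, 0.1546]
tool_rot: [-0.0, 0.133, 0.991, 0.0]
contact_force: [0.2, -0.1, -0.6]
gripper_width: -0.0
grasp_force: 0.0
```

Call:
{"method": "arm_command", "body": {"rows": [[0, [0, 0, -0.001], [0, 0, 0]], [0, [0, 0, -0.002], [0, 0, 0]], [0, [0, 0, -0.002], [0, 0, 0]], [0, [0, 0, -0.002], [0, 0, 0]]]}}

```text
time: 5.63
tool_pos: [0.493, 0.0862, 0.154]
tool_rot: [-0.0, 0.133, 0.991, -0.0]
contact_force: [0.2, 0.2, -0.3]
gripper_width: -0.004
grasp_force: 0.0
```

Cmd z is now 0.154 with no contact yet, so I'll keep stepping down in small increments.

Call:
{"method": "arm_command", "body": {"rows": [[0, [0, 0, -0.001], [0, 0, 0]], [0, [0, 0, -0.0015], [0, 0, 0]], [0, [0, 0, -0.0015], [0, 0, 0]], [0, [0, 0, -0.0015], [0, 0, 0]]]}}

```text
time: 5.97
tool_pos: [0.4931, 0.0862, 0.1537]
tool_rot: [0.0, 0.133, 0.991, 0.0]
contact_force: [-1.1, 0.4, 0.7]
gripper_width: -0.005
grasp_force: 0.7
```

Call:
{"method": "arm_command", "body": {"rows": [[0, [0, 0, -0.001], [0, 0, 0]], [0, [0, 0, -0.0015], [0, 0, 0]], [0, [0, 0, -0.0015], [0, 0, 0]], [0, [0, 0, -0.0015], [0, 0, 0]]]}}

```text
time: 6.3
tool_pos: [0.4932, 0.0862, 0.1537]
tool_rot: [0.0, 0.133, 0.991, -0.0]
contact_force: [-3.0, -0.8, 5.5]
gripper_width: 0.001
grasp_force: 2.7
```

Light contact: 5.5 N at z = 0.1537, which agrees with the 0.135 m crest plus 19 mm. I'll work out the circle rows, 40° per call in 5° steps.

Run:
```python
import numpy as np
for k in range(9):
    a=np.radians(128.2-40*k); t=a-np.radians(5*np.arange(1,9))
    d=.064/.3*np.c_[np.cos(t)-np.cos(a),np.sin(t)-np.sin(a)]
    e=[.5329+.064*np.cos(t[-1]),.036+.064*np.sin(t[-1])]
    print(k,np.round(d,4).tolist(),np.round(e,4))
from plant import monitor; print(monitor.state()["contact_force"])
```

```text
0 [[0.0151, 0.0109], [0.0311, 0.0204], [0.0479, 0.0284], [0.0653, 0.035], [0.0832, 0.04], [0.1015, 0.0435], [0.12, 0.0454], [0.1386, 0.0456]] [0.5349 0.1   ]
1 [[0.0186, -0.0014], [0.0369, -0.0044], [0.055, -0.009], [0.0725, -0.0152], [0.0895, -0.0228], [0.1057, -0.0319], [0.1211, -0.0424], [0.1355, -0.0542]] [0.5756 0.0837]
2 [[0.0133, -0.013], [0.0255, -0.0271], [0.0363, -0.0422], [0.0458, -0.0582], [0.0539, -0.075], [0.0605, -0.0924], [0.0655, -0.1103], [0.069, -0.1286]] [0.5962 0.0451]
3 [[0.0018, -0.0185], [0.0021, -0.0371], [0.0007, -0.0557], [-0.0023, -0.0741], [-0.0069, -0.0921], [-0.0131, -0.1097], [-0.0207, -0.1266], [-0.0298, -0.1428]] [0.5873 0.0023]
4 [[-0.0105, -0.0154], [-0.0223, -0.0298], [-0.0353, -0.0431], [-0.0494, -0.0552], [-0.0645, -0.0661], [-0.0805, -0.0756], [-0.0973, -0.0837], [-0.1147, -0.0902]] [ 0.5529 -0.0248]
5 [[-0.0179, -0.005], [-0.0362, -0.0085], [-0.0547, -0.0103], [-0.0733, -0.0106], [-0.0919, -0.0092], [-0.1103, -0.0062], [-0.1283, -0.0016], [-0.1459, 0.0046]] [ 0.5091 -0.0234]
6 [[-0.017, 0.0077], [-0.0332, 0.0168], [-0.0486, 0.0273], [-0.063, 0.039], [-0.0763, 0.052], [-0.0884, 0.0661], [-0.0993, 0.0813], [-0.1088, 0.0973]] [0.4765 0.0058]
7 [[-0.0081, 0.0168], [-0.0146, 0.0342], [-0.0197, 0.0521], [-0.0231, 0.0704], [-0.025, 0.0889], [-0.0252, 0.1075], [-0.0238, 0.1261], [-0.0208, 0.1444]] [0.4703 0.0491]
8 [[0.0046, 0.018], [0.0107, 0.0356], [0.0184, 0.0526], [0.0275, 0.0688], [0.038, 0.0842], [0.0498, 0.0986], [0.0628, 0.1119], [0.0769, 0.124]] [0.4933 0.0863]
[-3.01336464 -0.79126693  5.49051376]
```

Call:
{"method": "arm_command", "body": {"rows": [[0, [0.0151, 0.0109, 0], [0, 0, 0]], [0, [0.0311, 0.0204, 0], [0, 0, 0]], [0, [0.0479, 0.0284, 0], [0, 0, 0]], [0, [0.0653, 0.035, 0], [0, 0, 0]]]}}

```text
time: 6.63
tool_pos: [0.5124, 0.0963, 0.1537]
tool_rot: [-0.001, 0.133, 0.991, -0.001]
contact_force: [-5.4, -1.9, 6.9]
gripper_width: 0.002
grasp_force: 3.6
```

Call:
{"method": "arm_command", "body": {"rows": [[0, [0.0179, 0.005, 0.0004], [0, 0, 0]], [0, [0.0362, 0.0085, 0.0006], [0, 0, 0]], [0, [0.0547, 0.0104, 0.0006], [0, 0, 0]], [0, [0.0733, 0.0106, 0.0006], [0, 0, 0]]]}}

```text
time: 6.97
tool_pos: [0.5343, 0.1, 0.1537]
tool_rot: [-0.001, 0.133, 0.991, -0.0]
contact_force: [-4.7, -0.7, 7.1]
gripper_width: 0.001
grasp_force: 3.3
```

Call:
{"method": "arm_command", "body": {"rows": [[0, [0.0186, -0.0014, 0.0003], [0, 0, 0]], [0, [0.0369, -0.0044, 0.0006], [0, 0, 0]], [0, [0.055, -0.009, 0.0006], [0, 0, 0]], [0, [0.0725, -0.0152, 0.0006], [0, 0, 0]], [0, [0.0895, -0.0228, 0.0006], [0, 0, 0]]]}}

```text
time: 7.38
tool_pos: [0.5616, 0.0935, 0.1537]
tool_rot: [-0.0, 0.133, 0.991, 0.0]
contact_force: [-3.6, 1.2, 5.3]
gripper_width: -0.0
grasp_force: 2.6
```

Call:
{"method": "arm_command", "body": {"rows": [[0, [0.0162, -0.0091, 0], [0, 0, 0]], [0, [0.0316, -0.0196, 0], [0, 0, 0]], [0, [0.046, -0.0314, 0], [0, 0, 0]], [0, [0.0593, -0.0444, 0], [0, 0, 0]], [0, [0.0715, -0.0585, 0], [0, 0, 0]]]}}

```text
time: 7.8
tool_pos: [0.5835, 0.0756, 0.1537]
tool_rot: [0.0, 0.133, 0.991, 0.0]
contact_force: [-2.7, 3.9, 5.2]
gripper_width: -0.0
grasp_force: 2.6
```

Call:
{"method": "arm_command", "body": {"rows": [[0, [0.0108, -0.0151, 0], [0, 0, 0]], [0, [0.0203, -0.0311, 0], [0, 0, 0]], [0, [0.0284, -0.0479, 0], [0, 0, 0]], [0, [0.035, -0.0653, 0], [0, 0, 0]], [0, [0.04, -0.0832, 0], [0, 0, 0]], [0, [0.0435, -0.1015, 0], [0, 0, 0]]]}}

```text
time: 8.3
tool_pos: [0.5965, 0.0446, 0.1537]
tool_rot: [0.0, 0.133, 0.991, 0.0]
contact_force: [-1.1, 3.9, 6.0]
gripper_width: 0.002
grasp_force: 2.5
```

Call:
{"method": "arm_command", "body": {"rows": [[0, [0.0018, -0.0185, 0.0002], [0, 0, 0]], [0, [0.0021, -0.0371, 0.0003], [0, 0, 0]], [0, [0.0007, -0.0557, 0.0003], [0, 0, 0]], [0, [-0.0023, -0.0741, 0.0003], [0, 0, 0]], [0, [-0.0069, -0.0921, 0.0003], [0, 0, 0]]]}}

```text
time: 8.72
tool_pos: [0.5941, 0.0167, 0.1537]
tool_rot: [0.0, 0.133, 0.991, -0.0]
contact_force: [1.1, 3.5, 4.2]
gripper_width: -0.002
grasp_force: 2.3
```

Call:
{"method": "arm_command", "body": {"rows": [[0, [-0.0062, -0.0176, 0], [0, 0, 0]], [0, [-0.0138, -0.0345, 0], [0, 0, 0]], [0, [-0.0229, -0.0507, 0], [0, 0, 0]], [0, [-0.0334, -0.0661, 0], [0, 0, 0]], [0, [-0.0452, -0.0805, 0], [0, 0, 0]], [0, [-0.0582, -0.0938, 0], [0, 0, 0]]]}}

```text
time: 9.22
tool_pos: [0.5763, -0.0114, 0.1537]
tool_rot: [0.0, 0.133, 0.991, -0.0]
contact_force: [2.9, 2.5, 3.8]
gripper_width: -0.001
grasp_force: 2.3
```

Call:
{"method": "arm_command", "body": {"rows": [[0, [-0.0141, -0.0121, 0], [0, 0, 0]], [0, [-0.0292, -0.023, -0.0001], [0, 0, 0]], [0, [-0.0452, -0.0325, -0.0001], [0, 0, 0]], [0, [-0.062, -0.0406, -0.0002], [0, 0, 0]], [0, [-0.0794, -0.0471, -0.0002], [0, 0, 0]]]}}

```text
time: 9.63
tool_pos: [0.5524, -0.0253, 0.1537]
tool_rot: [0.0, 0.133, 0.991, -0.0]
contact_force: [3.7, 1.4, 4.1]
gripper_width: 0.002
grasp_force: 2.5
```

Call:
{"method": "arm_command", "body": {"rows": [[0, [-0.0179, -0.005, 0], [0, 0, 0]], [0, [-0.0362, -0.0085, 0], [0, 0, 0]], [0, [-0.0547, -0.0103, -0.0001], [0, 0, 0]], [0, [-0.0733, -0.0106, -0.0001], [0, 0, 0]], [0, [-0.0919, -0.0092, -0.0001], [0, 0, 0]]]}}

```text
time: 10.05
tool_pos: [0.5247, -0.0281, 0.1537]
tool_rot: [0.0, 0.133, 0.991, -0.0]
contact_force: [4.6, 0.1, 5.3]
gripper_width: 0.004
grasp_force: 2.6
```

Call:
{"method": "arm_command", "body": {"rows": [[0, [-0.0184, 0.003, 0.0001], [0, 0, 0]], [0, [-0.0364, 0.0076, 0.0002], [0, 0, 0]], [0, [-0.054, 0.0138, 0.0002], [0, 0, 0]], [0, [-0.071, 0.0215, 0.0002], [0, 0, 0]], [0, [-0.0872, 0.0306, 0.0002], [0, 0, 0]], [0, [-0.1026, 0.0411, 0.0002], [0, 0, 0]]]}}

```text
time: 10.55
tool_pos: [0.4938, -0.0159, 0.1537]
tool_rot: [0.0, 0.133, 0.991, -0.001]
contact_force: [3.6, -1.9, 5.5]
gripper_width: 0.003
grasp_force: 2.7
```

Call:
{"method": "arm_command", "body": {"rows": [[0, [-0.0144, 0.0117, 0.0002], [0, 0, 0]], [0, [-0.0277, 0.0247, 0.0003], [0, 0, 0]], [0, [-0.0398, 0.0388, 0.0003], [0, 0, 0]], [0, [-0.0507, 0.054, 0.0003], [0, 0, 0]], [0, [-0.0602, 0.07, 0.0003], [0, 0, 0]]]}}

```text
time: 10.97
tool_pos: [0.4755, 0.0047, 0.1537]
tool_rot: [-0.0, 0.133, 0.991, -0.002]
contact_force: [2.4, -4.6, 5.6]
gripper_width: -0.0
grasp_force: 2.9
```

Call:
{"method": "arm_command", "body": {"rows": [[0, [-0.0066, 0.0173, 0.0001], [0, 0, 0]], [0, [-0.0126, 0.035, 0.0003], [0, 0, 0]], [0, [-0.0177, 0.0526, 0.0003], [0, 0, 0]], [0, [-0.0211, 0.0704, 0.0003], [0, 0, 0]], [0, [-0.023, 0.0889, 0.0003], [0, 0, 0]]]}}

```text
time: 11.38
tool_pos: [0.4683, 0.031, 0.1537]
tool_rot: [-0.001, 0.133, 0.991, -0.002]
contact_force: [0.4, -5.7, 7.2]
gripper_width: 0.001
grasp_force: 3.4
```

Call:
{"method": "arm_command", "body": {"rows": [[0, [-0.0002, 0.0186, 0.0004], [0, 0, 0]], [0, [0.0012, 0.0372, 0.0008], [0, 0, 0]], [0, [0.0042, 0.0555, 0.0008], [0, 0, 0]], [0, [0.0088, 0.0735, 0.0008], [0, 0, 0]], [0, [0.0149, 0.0911, 0.0008], [0, 0, 0]]]}}

```text
time: 11.8
tool_pos: [0.4722, 0.0582, 0.1537]
tool_rot: [-0.002, 0.133, 0.991, -0.003]
contact_force: [-2.2, -6.1, 8.3]
gripper_width: 0.003
grasp_force: 4.0
```

Call:
{"method": "arm_command", "body": {"rows": [[0, [0.0077, 0.017, 0.0004], [0, 0, 0]], [0, [0.0163, 0.0332, 0.0008], [0, 0, 0]], [0, [0.0265, 0.0486, 0.001], [0, 0, 0]], [0, [0.038, 0.063, 0.001], [0, 0, 0]]]}}

```text
time: 12.13
tool_pos: [0.483, 0.0771, 0.1537]
tool_rot: [-0.003, 0.133, 0.991, -0.003]
contact_force: [-4.1, -6.1, 9.4]
gripper_width: -0.002
grasp_force: 4.5
```

Call:
{"method": "arm_command", "body": {"rows": [[0, [0.0133, 0.0133, 0.0005], [0, 0, 0]], [0, [0.027, 0.0254, 0.001], [0, 0, 0]], [0, [0.034, 0.031, 0.001], [0, 0, 0]], [0, [0.034, 0.031, 0.001], [0, 0, 0]]]}}

```text
time: 12.47
tool_pos: [0.4932, 0.087, 0.1537]
tool_rot: [-0.003, 0.133, 0.991, -0.002]
contact_force: [-2.9, -4.2, 7.3]
gripper_width: 0.001
grasp_force: 3.8
```

Back at the tick, just past the starting point and still in light contact. I'll nudge on a hair, then lift straight up.

Call:
{"method": "arm_command", "body": {"rows": [[0, [0.004, 0.003, 0], [0, 0, 0]], [0, [0.004, 0.003, 0], [0, 0, 0]], [0, [0.004, 0.003, 0.03], [0, 0, 0]], [0, [0.004, 0.003, 0.1], [0, 0, 0]], [0, [0.004, 0.003, 0.2], [0, 0, 0]], [0, [0.004, 0.003, 0.3], [0, 0, 0]], [0, [0.004, 0.003, 0.4], [0, 0, 0]], [0, [0.004, 0.003, 0.5], [0, 0, 0]], [0, [0.004, 0.003, 0.55], [0, 0, 0]], [0, [0.004, 0.003, 0.55], [0, 0, 0]], [0, [0.004, 0.003, 0.55], [0, 0, 0]], [0, [0.004, 0.003, 0.55], [0, 0, 0]]]}}

```text
time: 13.47
tool_pos: [0.4953, 0.0888, 0.3169]
tool_rot: [-0.002, 0.133, 0.991, -0.0]
contact_force: [-0.5, 0.2, -1.0]
gripper_width: 0.005
grasp_force: 0.0
```

Run:
```python
from plant import monitor, vision
from h import *
s=monitor.state(); print(s["time"],s["tool_pos"],s["contact_force"])
for n in ("scene","side"):
    f=vision.grab_frame(n); r=ring(f,(.5329,.036)); print(n,r[0],r[1]); cv2.imwrite(f"pics/{n}_end.png",f["color"][:,:,::-1])
    T=r[5]; d=T-r[0]; a=np.degrees(np.arctan2(d[:,1],d[:,0])); q=(abs(a-129)<5)&(np.hypot(*d.T)<.08)&(r[6]>60); print("tick",a[q].mean() if q.any() else None)
```

```text
13.4667 [0.49531592 0.08875655 0.3168976 ] [-0.5444208   0.22046733 -0.9621834 ]
scene [0.53281697 0.03511458] 0.0640387114157267
tick 127.65031642192669
side [0.53132192 0.03550597] 0.06465948558673779
tick 130.83612239955085
```

View pics/scene_end.png

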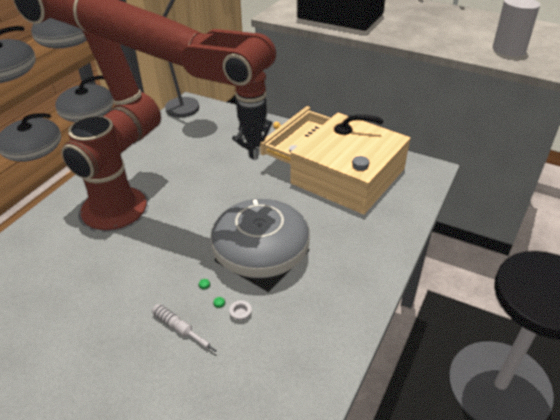

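The scene picture shows the arm clear above the stone. The stone at (260,237), with its tick at (255,203), is unmoved, and everything else is as it was.

```bash
python3 -c "from plant import manip; print(manip.job_done())"
```

```text
the job is handed in; nothing more can be done
None
```

The job is handed in: the shut fingertips went once clockwise round the running band from the tick and back, reading about 4–9 N normal force between moves, then lifted clear at 13.5 s; the closing pictures show the stone unmoved and everything else as it was.

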